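# Contact thermometer check of a test-card reader's tray

## Task

Check the card tray of the test-card reader: first pull the tray fully out by its pull tab, then lift the pocket contact thermometer out of its stand and hold it upright with its sprung tip centred on the round steel pad in the tray's card slot, pressed gently so that the tip goes in about half-way, never hard against its stop. Finish while still holding it there, steady and with the tray fully out, and leave everything else on the bench where it is.

Things in the scene. Friction and masses are not known exactly. Their poses are not given: they have to be found in the camera images.
- reader: test-card reader, a light grey bench instrument with a sloping front, 262x196x110 mm, fixed. Origin under its centre on the bench; its front faces its own -x. The front of the housing is 117 mm before the origin, about 60 mm high there, and slopes up to 110 mm some 80 mm behind. The card tray comes out of the foot of the front.
- reader_tray (a joint): how far the reader's card tray is out, in m: 0 shut, 0.075 fully out against its stop. It slides along the reader's own -x; a friction of about 0.6 N holds it wherever it is left. It may start a little ajar.
- reader_pull (a point): middle of the tray's pull tab (moves with the tray; axes as the reader's): 36 mm wide (y), 6 mm thick (z), 7 mm deep (x), 23 mm above the bench, on the front of the tray's front plate, whose face is 3.5 mm behind this point (plate 81 mm wide, 6 thick, 10 to 39 mm above the bench). Pinch it across its 36 mm with the fingers pointing down in front of the plate.
- reader_pad (a point): top centre of the check point (moves with the tray): a round steel pad 12 mm across in a black ring, 1 mm proud of the white floor of the tray's card slot, 15.3 mm above the bench. The slot is 73 mm long (x), 21.6 wide (y), 6.4 deep, the pad at its middle. Hidden when the tray is shut; fully out, it lies 29 mm in front of the housing and 46 mm behind the tray's front plate.
- pen: pocket contact thermometer, 70 g, 150 mm long, upright in its stand. Origin at the contact face of the free tip, z up to the head. From the tip: sprung tip 8 mm across; steel stem 10 mm from z 15.5; round grip 20 mm from 51; collar 33 mm from 88.5, by which it hangs; white flat-sided head 22 (x) x 32 (y) mm from 92 to 150, display on its -x face; pinch the head by its narrow sides, across its 32 mm (along y).
- pen_tip (a joint): how far the sprung tip is pushed into the stem, in m: 0 free, 0.010 at its stop. Pushing force is 0.6 N at the start and rises by 0.3 N per mm (2.1 N half-way, 3.6 N at the stop).
- pen_point (a point): centre of the flat contact face of the sprung tip (moves with the tip)
- stand: grey thermometer stand: round foot 80 mm across with an upright round sleeve 37 mm across, 108 mm tall, fixed to the bench. Origin under its centre. The bore is 25 mm wide, open at the top; the thermometer hangs in it with the tip 19.5 mm above the bench and must be lifted straight up 90 mm to come out. It stands left or right of the reader; a fixed tube rack, 120 mm high with its tubes, on the other side.
- bottle_a: dropper bottle, 25 mm thick, 74 mm tall, origin under its foot, on the right of the reader; to be left alone
- bottle_b: dropper bottle, 25 mm thick, 74 mm tall, origin under its foot, on the right of the reader; to be left alone
- bottle_c: dropper bottle, 25 mm thick, 74 mm tall, origin under its foot, on the right of the reader; to be left alone
- cup_b: sample cup, with a lid, 58 mm across, 70 mm tall, origin under its foot, on the left of the reader; to be left alone
Mind the look-alikes: they are no part of the job. Of the things that look like the pen, the smaller one is meant. Several things look just like the stand: the one meant starts farthest to the robot's left.

How it is judged:
On the way, in this order (a step that is already met when the one before it is completed fails the run):
1. the tray is pulled fully out (value of joint reader_tray above 0.067 m), for 0.2 s.
2. with the tray out, the thermometer is lifted out of its stand (value of joint reader_tray above 0.067 m and height (world z) of pen_point above 0.1 m and contact force between the fingers and pen above 1 N), for 0.1 s.
At the end, for the whole second after the job is handed in: For the last second: tray at least 67 mm out (stop at 75); the gripper holds the thermometer still, within 0.12 rad (7 degrees) of upright; the middle of its tip within 5 mm of the middle of the pad and touching the tray; tip pushed in between 2 and 8 mm of its 10 mm, with 0.7 to 5 N on the reader (value of joint reader_tray above 0.067 m and horizontal distance between pen_point and reader_pad below 0.005 m and value of joint pen_tip between 0.002 and 0.008 m and contact force between pen and reader between 0.7 and 5 N and z of pen_point in the frame of reader_pad below 0.003 m and angle between pen's own z axis and vertical below 0.12 rad and contact force between the fingers and pen above 1 N and contact force between pen and stand below 0.05 N and linear speed of pen below 0.02 m/s); the arm keeps its last pose, push and grip.
It fails at once if the thermometer is pressed on the reader with more than 15 N (contact force between pen and reader above 15 N).
It fails at once if the thermometer is dropped or tipped over (more than 0.8 rad from upright) (angle between pen's own z axis and vertical above 0.8 rad).
It fails at once if one of the other loose things on the bench is moved by more than 3 cm (distance of any of bottle_a, bottle_b, bottle_c, cup_b from where it was at the start of the episode above 0.03 m).
It also fails if it takes over 45 s, if anything falls off the work surface, if the arm or the gripper's body presses on something with over 40 N, if the wrist force passes 120 N, or if a joint passes its speed limit or range.

## Robot

A 6-joint arm with a two-finger parallel gripper is mounted at the origin on a cart in front of the work surface, level with it; the furniture and walls round the work are solid. World frame = base frame: x ahead of the robot, y to its left, z up, the work surface at z = 0. Lengths are in m, angles in rad, forces in N, time in s.
With the tool pointing down it reaches from about 0.275 to 0.825 m from the base axis. Payload 5.2 kg.
Tool frame: the origin (TCP) lies midway between the tips of the shut fingers; the grasp point (between the pads) lies 19 mm behind it; z points along the fingers, y is the direction in which the jaws open and shut (so a half turn about z gives the same grasp; the last joint's range is limited). The gripper opens to 93 mm and grips with 3 to 60 N. Pads are 15 mm wide; open, the fingers measure 128 mm over their backs; the gripper's body (75 mm by 188 mm) begins 65 mm behind the grasp point.
Start: joints at [-1.488, 0.259, 1.535, -0, 1.348, -0.203], TCP at [0.155, -0.528, 0.18] pointing down, gripper open.
Joint ranges: [-3.14, 3.14], [-0.91, 2.08], [0.19, 2.58], [-1.22, 4.36], [0.22, 2.71], [-3.12, 3.12]. Speed limits (rad/s): [2.57, 2.57, 3.14, 3.14, 3.14, 3.14].

## Interface

Orientations are given as a rotation vector (axis times angle).
In Python, from plant import manip, solver, optics, order, models gives the robot as it stands. Calls block until the motion is done:
- manip.goto(position, orientation): joint-space move of the TCP to a pose.
- manip.line_to(position, rotation=None, velocity=0.15): straight line of the TCP; rotation=None keeps the orientation; velocity is the mean speed in m/s.
- manip.movej(angles): joint-space move.
- manip.open_gripper() and manip.gripper_close(newtons=None): open the fingers fully, or close them until they stop; newtons is the grip in N (None keeps the last).
- manip.sleep(seconds).
- solver.ik(position, orientation): joint angles nearest the present ones, or None.
- manip.sense(): the state.
- optics.get_image(name): name is "scene" or "top" or "wrist"; returns (picture, depth): 400x640x3 uint8, red, green, blue; 400x640 float32, m along the optical axis (not along the pixel's ray), 0 where there is no reading.
- optics.calibration(name): a dict with "vfov" (degrees; the focal length in pixels is half the picture's height over the tangent of half this angle, whatever the lens; pixels are square), "cx", "cy" (the principal point, pixels), "R" (3x3) and "t" (3): a world point X has camera coordinates R X + t. Camera axes: x right, y down, z forward; pixel columns grow to the right and rows downward; lengths in m; the calibration is good to about 2 mm. The wrist camera is an equidistant fisheye: a pixel r from the principal point sees the ray r / f radians off the axis. A picture is of the moment at which its call begins: read the wrist's pose just before it. calibration takes no time and is no camera call; for the wrist camera it gives the pose at the moment of the call.
A pose or a line that the arm cannot do raises manip.Unreachable and nothing moves.
- order.job_done(): hands the job in, once; it reports no verdict.
Trained networks look in the newest picture that a camera, given by its name, has taken for a name from the list of things; names that differ only in an ending like _2 or _b are one class to them, and where a whole thing is asked for, a point or a joint stands for the part that bears it (a point fixed in the world has none). Each returns a list of dicts, best first, with "confidence" (0 to 1); they miss things now and then, are a little off and sometimes report something else, mostly with a low value. They report only what shows in the picture. A call takes as long as a camera call. They do not tell look-alikes from the thing itself.
- models.regions_of(camera, target): "region" (400x640 bool, what is visible of it) and "bbox" ([left, top, width, height] in pixels, round what is visible of it).
The state is a dict: "time_s": time; "qpos": joint angles; "qvel": joint speeds; "joint_efforts": joint torques, N m; "eef_pos": TCP position; "tcp_rot": TCP orientation; "ft_force": force on the tool from outside, world axes, zero at the start; "wrist_torque": the same for the moment, N m; "grip_width": finger opening in m.
Only numpy, scipy, OpenCV 4.12 (cv2) and the standard library are available. Lean on these libraries where they do the work, as an engineer would, in place of code of your own. Each camera call takes 0.05 s, during which the arm holds its last target. There are 200 camera calls.

## Working session

There is one attempt and no reset: what is moved stays moved. The work goes in short steps, each a Python script; the robot and the scene stay as the last script left them, time stands still between calls to the robot, and variables do not carry over. Pictures are saved under pics/ and viewed, about 8 in all and at most 12, crops included, and the job is handed in when it is done.

```bash
ls; mkdir -p pics; cat > h.py <<'E'
import numpy as np, cv2
from plant import manip, solver, optics, order, models
def world(cam, u, v, d, C=None):
    C=C or optics.calibration(cam); f=200/np.tan(np.radians(C["vfov"])/2)
    x=(np.asarray(u)-C["cx"]); y=(np.asarray(v)-C["cy"])
    if cam=="wrist":
        r=np.hypot(x,y)+1e-9; t=np.tan(r/f); X=np.stack([x/r*t*d,y/r*t*d,d+0*x],-1)
    else: X=np.stack([x/f*d,y/f*d,d+0*x],-1)
    return (X-C["t"])@np.array(C["R"])
def cloud(cam, D, m, C=None):
    v,u=np.nonzero(m&(D>0)); return world(cam,u,v,D[v,u],C)
def save(n,im,s=1): cv2.imwrite(n,cv2.resize(im[:,:,::-1],None,fx=s,fy=s,interpolation=cv2.INTER_CUBIC))
E
python3 - <<'E'
from h import *
for c in("scene","top"):
    I,D=optics.get_image(c); save(f"pics/{c}.png",I); np.savez(f"{c}.npz",I=I,D=D)
    for n in("reader","reader_tray","reader_pull","pen","stand"):
        for r in models.regions_of(c,n):
            P=cloud(c,D,r["region"])
            if len(P): print(c,n,round(r["confidence"],2),r["bbox"],np.median(P,0).round(3),P.min(0).round(3),P.max(0).round(3))
print(manip.sense()["time_s"],manip.sense()["tcp_rot"],manip.sense()["eef_pos"])
E
```

```text
pics
scene reader 0.6 [305.5, 159.5, 103.1, 69.6] [0.728 0.003 0.075] [ 0.616 -0.057 -0.583] [1.742 1.67  0.113]
scene reader 0.39 [404.6, 231.8, 9.4, 12.6] [ 0.728 -0.23   0.054] [ 0.696 -0.261  0.036] [ 0.738 -0.217  0.075]
scene reader_tray 0.66 [312.2, 203.4, 21.6, 18.1] [0.632 0.027 0.024] [ 0.616 -0.007  0.01 ] [0.674 0.078 0.042]
scene reader_pull 0.5 [311.4, 201.1, 24.4, 19.4] [0.632 0.027 0.025] [ 0.616 -0.007  0.01 ] [0.674 0.076 0.042]
scene pen 0.95 [226.4, 122.8, 13.4, 56.1] [0.492 0.35  0.155] [0.472 0.263 0.007] [0.542 0.555 0.202]
scene pen 0.68 [232.5, 140.7, 17.4, 25.5] [0.487 0.247 0.138] [0.472 0.236 0.034] [0.593 0.549 0.172]
scene stand 0.84 [232.7, 164.1, 18.4, 39.8] [0.479 0.242 0.045] [ 0.448  0.216 -0.001] [0.508 0.355 0.111]
scene stand 0.73 [241.0, 184.5, 27.5, 46.9] [0.456 0.061 0.039] [ 0.42   0.034 -0.001] [0.556 0.325 0.111]
top reader 0.62 [258.8, 81.4, 97.1, 117.7] [0.746 0.054 0.104] [ 0.618 -0.056 -0.799] [1.212 0.169 0.117]
top reader 0.3 [430.4, 165.3, 15.2, 11.6] [ 0.694 -0.258  0.042] [ 0.686 -0.275  0.003] [ 0.709 -0.25   0.077]
top reader_tray 0.84 [301.9, 183.2, 29.0, 16.1] [0.635 0.032 0.023] [ 0.618 -0.006 -0.002] [0.656 0.072 0.048]
top reader_pull 0.81 [298.8, 187.5, 34.5, 12.9] [0.635 0.032 0.023] [ 0.618 -0.006  0.009] [0.653 0.072 0.045]
top pen 0.82 [203.0, 239.2, 20.9, 16.3] [0.489 0.251 0.167] [0.475 0.237 0.109] [0.502 0.272 0.175]
top pen 0.59 [149.4, 227.8, 33.6, 26.0] [0.497 0.352 0.194] [ 0.478  0.333 -0.005] [0.534 0.442 0.205]
top stand 0.88 [279.9, 248.7, 34.5, 31.6] [0.46  0.073 0.012] [ 0.418  0.033 -0.004] [0.501 0.113 0.113]
top stand 0.71 [206.1, 230.1, 34.0, 36.7] [0.485 0.24  0.011] [ 0.449  0.212 -0.009] [0.533 0.293 0.168]
0.6 [ 3.10949965e+00  4.47452166e-01 -5.54371158e-05] [ 0.15506983 -0.52769795  0.18018499]
```

```bash
python3 - <<'E'
from h import *
a=np.load("scene.npz")["I"];b=np.load("top.npz")["I"]
A=cv2.resize(a[110:290,190:450],(800,554),interpolation=3);save("pics/s2.png",A)
B=cv2.resize(b[70:310,130:450],(800,600),interpolation=3);save("pics/t2.png",B)
E
```

```text
(no output)
```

View pics/s2.png

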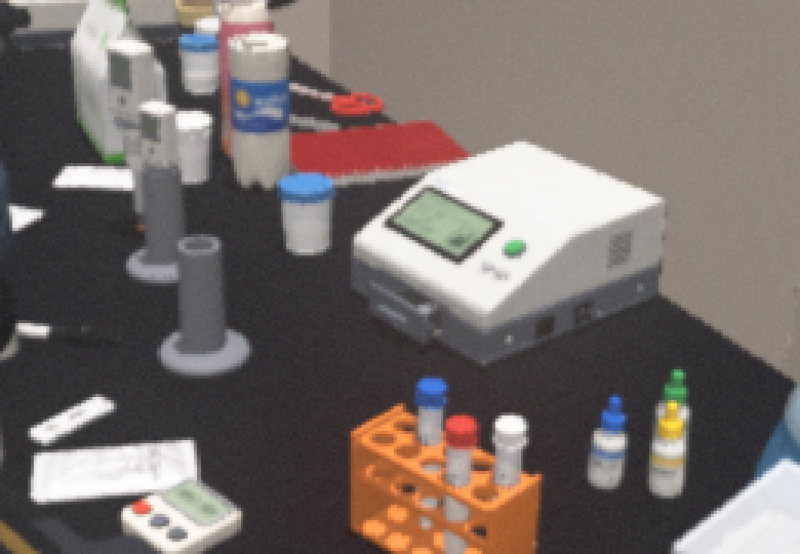

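View pics/t2.png

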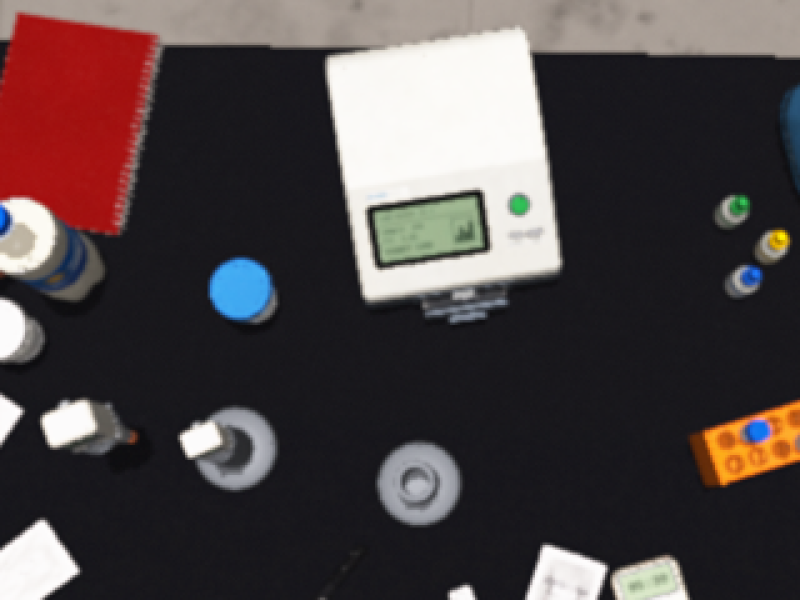

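Pens: A at top (166,240)/scene (232,150), taller (205 mm), with an orange tip and no stand. B at top (213,247)/scene (241,153), top at about 0.17 m, sits in the left stand. B is the smaller one and its stand is the farthest to the left (y = 0.24, against 0.07 for the empty one), so B is meant. The crops confirm this. The tray is slightly ajar at crop (465,300). Next: fit the reader yaw and look from close by.

```bash
cat >> h.py <<'E'
def rot(yaw):  # tool down, tool y along world direction yaw+90deg
    from scipy.spatial.transform import Rotation as R
    c,s=np.cos(yaw),np.sin(yaw)
    return R.from_matrix(np.array([[c,s,0],[s,-c,0],[0,0,-1.]])).as_rotvec()
def rect(P):
    (c,wh,a)=cv2.minAreaRect((P[:,:2]*1000).astype(np.float32)); return np.round(c,1),np.round(wh,1),round(a,1)
E
python3 - <<'E'
from h import *
D=np.load("top.npz")["D"]; P=cloud("top",D,D>0)
def box(a,b,z0,z1): return P[(P[:,0]>a[0])&(P[:,0]<a[1])&(P[:,1]>b[0])&(P[:,1]<b[1])&(P[:,2]>z0)&(P[:,2]<z1)]
print("top",rect(box((.6,.95),(-.15,.25),.105,.12)))
print("whole",rect(box((.64,.95),(-.15,.25),.05,.12)))
h=box((.44,.53),(.2,.3),.155,.19); print("head",len(h),rect(h),np.median(h,0))
ft=box((.42,.55),(.18,.3),.004,.02); print("foot",rect(ft))
q=manip.sense()
R0=rot(0.15)
for r in (rot(0.15),rot(0.15+np.pi),rot(0.15-np.pi)): print(solver.ik([.57,.04,.22],r))
manip.goto([.55,.04,.24],rot(0.15))
C=optics.calibration("wrist"); I,D=optics.get_image("wrist"); save("pics/w1.png",I)
for n in("reader_tray","reader_pull"):
    for r in models.regions_of("wrist",n):
        P=cloud("wrist",D,r["region"],C)
        print(n,round(r["confidence"],2),r["bbox"],np.median(P,0).round(3),P.min(0).round(3),P.max(0).round(3),rect(P))
np.savez("w1.npz",I=I,D=D,C=C); print(manip.sense()["qpos"],manip.sense()["time_s"])
E
```

```text
top (array([802.1,  65. ]), array([137.5, 190.3]), 11.4)
whole (array([749.6, 114.1]), array([230.8, 305.6]), 10.5)
head 175 (array([491.2, 255.2]), array([25.3, 32.4]), 25.3) [0.48997215 0.25322074 0.168286  ]
foot (array([485.6, 240. ]), array([117.5, 125.9]), 88.8)
[-1.25084728e-01  2.74615266e-01  1.41610000e+00 -4.44089210e-16
  1.45087739e+00  1.29571160e+00]
[-1.25084728e-01  2.74615266e-01  1.41610000e+00 -4.44089210e-16
  1.45087739e+00 -1.84588105e+00]
[-1.25084728e-01  2.74615266e-01  1.41610000e+00 -4.44089210e-16
  1.45087739e+00 -1.84588105e+00]
reader_tray 0.89 [307.4, 101.2, 57.7, 16.3] [0.637 0.03  0.022] [ 0.621 -0.009 -0.001] [0.654 0.073 0.047] (array([635.7,  30.8]), array([25.8, 81.4]), 11.0)
reader_pull 0.66 [152.7, 69.4, 52.6, 40.7] [0.64  0.236 0.069] [ 0.609  0.215 -0.001] [0.675 0.303 0.073] (array([634.7, 254.8]), array([73.7, 75.1]), 66.3)
reader_pull 0.64 [305.8, 100.1, 59.5, 21.9] [0.637 0.032 0.022] [ 0.62  -0.005 -0.001] [0.654 0.071 0.046] (array([635.1,  32.4]), array([26.1, 77.8]), 11.3)
reader_pull 0.29 [141.1, 161.7, 64.2, 55.5] [0.504 0.238 0.014] [ 0.441  0.212 -0.001] [0.534 0.324 0.118] (array([485. , 260.1]), array([ 84.6, 102.8]), 47.7)
[-1.31034397e-01  2.28802682e-01  1.42889364e+00 -1.08420005e-04
  1.48409638e+00  1.29097936e+00] 3.2167
```

View pics/w1.png

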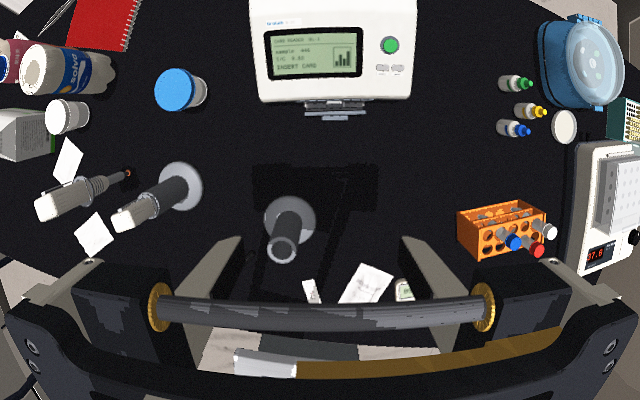

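The picture shows the tray at (335,108) with its tab at (335,117), just ajar. The empty stand is at (290,220), the pen in its stand at (160,200). Now I extract the tab in the reader's axes.

```bash
python3 - <<'E'
from h import *
W=np.load("w1.npz",allow_pickle=True); C=W["C"].item(); D=W["D"]; T=np.load("top.npz")["D"]
for cam,DD,CC in(("wrist",D,C),("top",T,None)):
    P=cloud(cam,DD,DD>0,CC)
    t=P[(P[:,0]>.8-.13)&(P[:,0]<.9)&(abs(P[:,1]-.05)<.15)&(P[:,2]>.105)&(P[:,2]<.12)]; yaw=np.radians(11.2); print(cam,"top rect",rect(t) if len(t) else 0)
    ex=np.array([np.cos(yaw),np.sin(yaw)]); ey=np.array([-ex[1],ex[0]])
    p=P[(abs(P[:,0]-.635)<.06)&(abs(P[:,1]-.03)<.13)&(P[:,2]>.012)&(P[:,2]<.07)]
    X=p[:,:2]@ex; Y=p[:,:2]@ey
    for a in np.arange(.61,.67,.004):
        m=(X>=a)&(X<a+.004)
        if m.any(): print(a.round(3),m.sum(),"y",np.percentile(Y[m],[2,98]).round(4),"z",np.percentile(p[m,2],[5,50,95]).round(3))
E
```

```text
wrist top rect (array([751. ,  53.8]), array([ 28. , 187.4]), 9.6)
0.614 34 y [-0.1086 -0.0742] z [0.025 0.027 0.028]
0.618 82 y [-0.1089 -0.0735] z [0.026 0.027 0.028]
0.622 154 y [-0.1294 -0.0543] z [0.038 0.04  0.041]
0.626 152 y [-0.129  -0.0545] z [0.015 0.039 0.041]
0.63 167 y [-0.1291 -0.0548] z [0.014 0.015 0.022]
0.634 170 y [-0.1298 -0.054 ] z [0.02  0.022 0.023]
0.638 196 y [-0.1386 -0.0541] z [0.015 0.021 0.047]
0.642 531 y [-0.1796 -0.0064] z [0.021 0.055 0.06 ]
0.646 482 y [-0.1806 -0.003 ] z [0.059 0.061 0.063]
0.65 487 y [-0.1817 -0.0022] z [0.061 0.063 0.065]
0.654 534 y [-0.1809 -0.0017] z [0.063 0.065 0.067]
0.658 500 y [-0.1837 -0.0013] z [0.065 0.067 0.068]
0.662 439 y [-0.1819 -0.0003] z [0.067 0.068 0.07 ]
0.666 141 y [-0.1843  0.0011] z [0.068 0.07  0.07 ]
0.67 5 y [-0.0311  0.0029] z [0.068 0.069 0.07 ]
top top rect (array([802.1,  65. ]), array([137.5, 190.3]), 11.4)
0.61 2 y [-0.1008 -0.0865] z [0.025 0.026 0.026]
0.614 23 y [-0.1064 -0.0729] z [0.025 0.027 0.029]
0.618 60 y [-0.1269 -0.058 ] z [0.016 0.027 0.041]
0.622 66 y [-0.1286 -0.0514] z [0.022 0.038 0.043]
0.626 9 y [-0.1153 -0.0548] z [0.036 0.038 0.04 ]
0.63 51 y [-0.1267 -0.0524] z [0.013 0.019 0.024]
0.634 57 y [-0.1293 -0.0506] z [0.016 0.02  0.024]
0.638 168 y [-0.1789 -0.0436] z [0.016 0.037 0.054]
0.642 250 y [-0.1809  0.0002] z [0.018 0.054 0.061]
0.646 153 y [-0.1788  0.0008] z [0.056 0.061 0.065]
0.65 143 y [-0.1798 -0.0014] z [0.059 0.063 0.067]
0.654 144 y [-0.1822  0.0004] z [0.061 0.064 0.069]
0.658 124 y [-0.1806  0.0014] z [0.062 0.067 0.069]
0.662 105 y [-0.1784 -0.0016] z [0.064 0.068 0.07 ]
0.666 58 y [-0.1788  0.0026] z [0.066 0.068 0.07 ]
0.67 11 y [-0.1818  0.0042] z [0.068 0.069 0.07 ]
```

```bash
cat >> h.py <<'E'
YAW=np.radians(11.2); ex=np.array([np.cos(YAW),np.sin(YAW)]); ey=np.array([-ex[1],ex[0]])
def rd(X,Y,z): return list(X*ex+Y*ey)+[z]
E
python3 - <<'E'
from h import *
C=optics.calibration("wrist"); print("campos-tcp",-np.array(C["R"]).T@C["t"]-manip.sense()["eef_pos"])
Y=-.0913
manip.goto(rd(.611,Y,.12),rot(YAW)); manip.line_to(rd(.611,Y,.006),velocity=.12)
print(manip.sense()["ft_force"],manip.sense()["eef_pos"])
manip.gripper_close(12); s=manip.sense(); print("grip",s["grip_width"],s["ft_force"])
for X in (.58,.562,.556,.552,.549,.546):
    manip.line_to(rd(X,Y,.006),velocity=.06); s=manip.sense(); f=s["ft_force"][:2]@ex; print(X,round(f,2),s["grip_width"])
    if f>5: break
I,D=optics.get_image("top"); save("pics/t3.png",cv2.resize(I[130:290,180:400],(770,560),interpolation=3))
print(s["time_s"])
E
```

```text
campos-tcp [0.07955057 0.01059015 0.20552983]
[0.49520935 0.30840855 1.12834417] [0.61792411 0.02904235 0.00703283]
grip 0.00038294654603760115 [ 0.68951915 -0.21100573  0.64445933]
0.58 0.41 0.00027953149664290537
0.562 0.5 0.00022801579198302756
0.556 -0.54 0.0008146132204317547
0.552 -0.52 0.0003427550883003072
0.549 0.42 0.00037736211714155314
0.546 0.54 0.0005318890784731514
8.4917
```

View pics/t3.png

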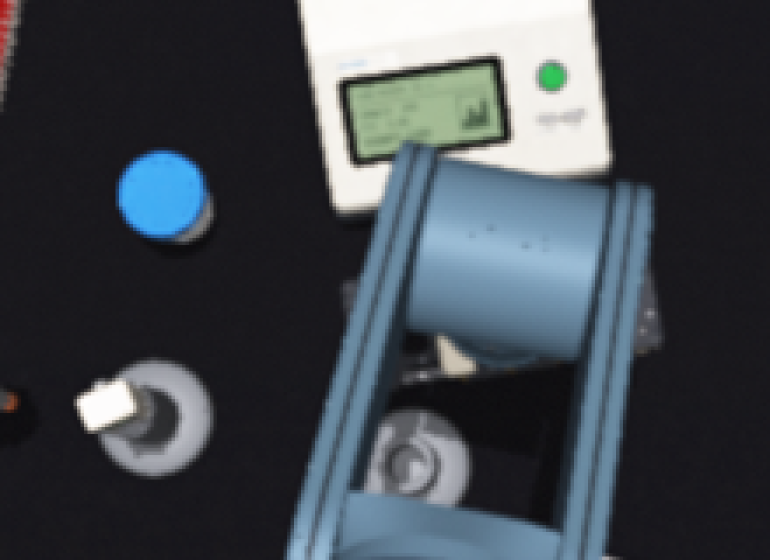

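The fingers shut to 0, so they missed the tab. The picture shows only the arm over the tray. Back off upward and look again.

```bash
python3 - <<'E'
from h import *
manip.line_to(rd(.546,-.0913,.20),velocity=.2); manip.open_gripper()
C=optics.calibration("wrist"); I,D=optics.get_image("wrist"); save("pics/w2.png",cv2.resize(I[60:240,180:460],(784,504),interpolation=3))
P=cloud("wrist",D,D>0,C)
p=P[(abs(P[:,0]-.6)<.1)&(abs(P[:,1]-.03)<.13)&(P[:,2]>.010)&(P[:,2]<.063)]
X=p[:,:2]@ex; Y=p[:,:2]@ey
for a in np.arange(.56,.65,.003):
    m=(X>=a)&(X<a+.003)
    if m.sum()>5: print(a.round(3),m.sum(),"y",np.percentile(Y[m],[2,98]).round(4),"z",np.percentile(p[m,2],[5,50,95]).round(3))
print(manip.sense()["time_s"])
E
```

```text
0.614 29 y [-0.1079 -0.0754] z [0.026 0.027 0.028]
0.617 58 y [-0.1084 -0.0749] z [0.026 0.027 0.028]
0.62 98 y [-0.1221 -0.0758] z [0.026 0.028 0.04 ]
0.623 139 y [-0.1305 -0.0531] z [0.038 0.04  0.041]
0.626 159 y [-0.13   -0.0533] z [0.038 0.039 0.041]
0.629 138 y [-0.1292 -0.0539] z [0.014 0.015 0.017]
0.632 151 y [-0.1282 -0.0535] z [0.015 0.021 0.023]
0.635 175 y [-0.1295 -0.0521] z [0.02  0.022 0.023]
0.638 141 y [-0.1387 -0.0524] z [0.015 0.021 0.029]
0.641 434 y [-0.1794 -0.0396] z [0.017 0.047 0.056]
0.644 505 y [-0.1806 -0.0039] z [0.04  0.059 0.061]
0.647 442 y [-0.1799 -0.0047] z [0.059 0.061 0.063]
11.1833
```

View pics/w2.png

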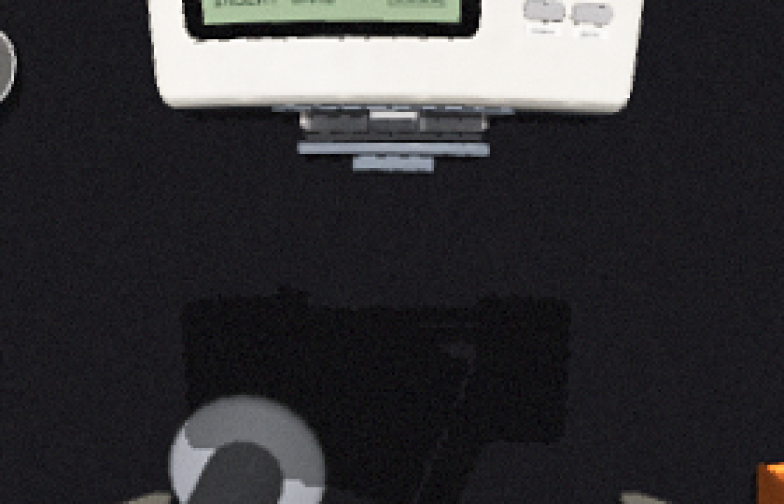

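The tab is visible at (393,163) in the crop, with the plate face at X≈0.622, so the grip was simply too shallow. Descend in front of it, move in until the pads meet the plate, then pinch.

```bash
python3 - <<'E'
from h import *
Y=-.0917
manip.goto(rd(.608,Y,.10),rot(YAW)); manip.line_to(rd(.608,Y,.005),velocity=.15)
manip.line_to(rd(.6165,Y,.005),velocity=.03); print(manip.sense()["ft_force"])
manip.gripper_close(15); s=manip.sense(); w=s["grip_width"]; print("grip",w,s["ft_force"])
if w<.02: raise SystemExit
for X in (.58,.566,.562,.558,.554,.550,.547,.544,.541):
    manip.line_to(rd(X,Y,.005),velocity=.05); s=manip.sense(); f=s["ft_force"][:2]@ex; print(X,round(f,2),s["grip_width"])
    if f>5: break
print(s["time_s"])
E
```

```text
[ 0.80731899  0.1137427  -0.52067079]
grip 0.00020965843304472892 [ 0.13357706  0.80772217 -0.06864245]
```

```bash
python3 - <<'E'
from h import *
s=manip.sense(); print(s["eef_pos"],rd(.6165,-.0917,.005),s["tcp_rot"],rot(YAW),s["grip_width"],s["time_s"])
C=optics.calibration("wrist"); I,D=optics.get_image("wrist"); save("pics/w3.png",cv2.resize(I[80:400,100:540],(792,576),interpolation=3))
f=200/np.tan(np.radians(C["vfov"])/2)
q=np.array(C["R"])@s["eef_pos"]+C["t"]; r=np.hypot(q[0],q[1]); th=np.arctan2(r,q[2]); u=C["cx"]+q[0]/r*th*f; v=C["cy"]+q[1]/r*th*f; print("tcp px",u,v,"crop",(u-100)*1.8,(v-80)*1.8)
E
```

```text
[0.62256997 0.02978362 0.00499537] [np.float64(0.6225701432796481), np.float64(0.02979188978159185), 0.005] [-3.12659444e+00 -3.06516547e-01 -1.57569181e-05] [3.12659909 0.30656572 0.        ] 0.00020965843304472892 14.3917
tcp px 318.8742781641266 227.24335066526422 crop 393.9737006954279 265.0380311974756
```

View pics/w3.png

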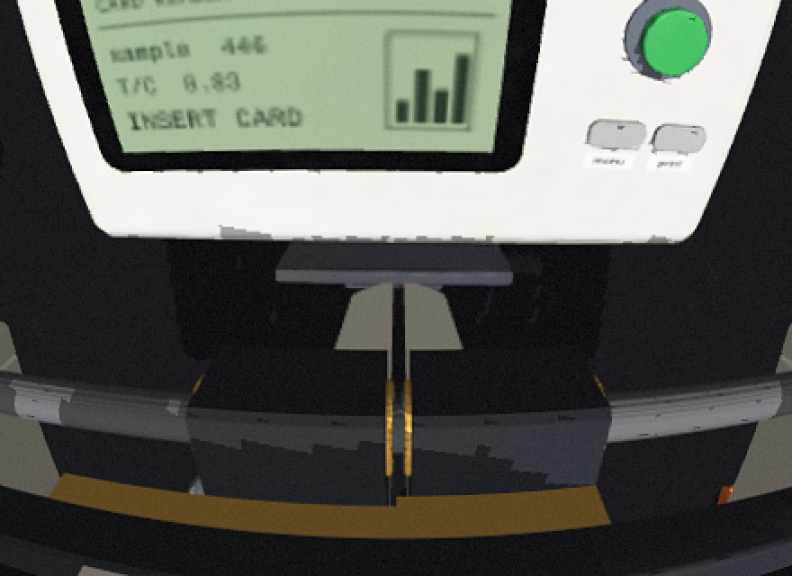

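The tray has been pushed almost shut, with the fingers closed in front of the tab at about (395,285). It slid away from a shallow bite. I'll push it gently to its shut stop with the closed fingers to find the tab front, then take a bite of the known depth.

```bash
python3 - <<'E'
from h import *
Y=-.0917
X=.6165
b=manip.sense()["ft_force"][:2]@ex
for i in range(14):
    X+=.0015; manip.line_to(rd(X,Y,.005),velocity=.03); f=manip.sense()["ft_force"][:2]@ex-b; print(round(X,4),round(f,2))
    if f<-5: break
C=optics.calibration("wrist"); I,D=optics.get_image("wrist"); save("pics/w4.png",cv2.resize(I[180:300,220:420],(800,480),interpolation=3))
P=cloud("wrist",D,D>0,C)
p=P[(abs(P[:,0]-.63)<.1)&(abs(P[:,1]-.03)<.13)&(P[:,2]>.010)&(P[:,2]<.063)]
Xs=p[:,:2]@ex; Ys=p[:,:2]@ey
for a in np.arange(.61,.65,.003):
    m=(Xs>=a)&(Xs<a+.003)&(abs(Ys-Y)>.025)
    if m.sum()>5: print(a.round(3),m.sum(),"y",np.percentile(Ys[m],[2,98]).round(4),"z",np.percentile(p[m,2],[5,50,95]).round(3))
print(manip.sense()["time_s"])
E
```

```text
0.618 -0.01
0.6195 0.95
0.621 0.4
0.6225 0.35
0.624 1.11
0.6255 0.16
0.627 0.92
0.6285 0.51
0.63 1.03
0.6315 -0.41
0.633 0.25
0.6345 -2.11
0.636 -6.88
0.622 107 y [-0.1306 -0.0528] z [0.038 0.039 0.04 ]
0.625 397 y [-0.1312 -0.0524] z [0.024 0.039 0.04 ]
0.628 340 y [-0.1283 -0.0522] z [0.023 0.032 0.039]
0.643 207 y [-0.1813 -0.0211] z [0.057 0.059 0.06 ]
0.646 712 y [-0.1802 -0.0044] z [0.059 0.061 0.062]
0.649 718 y [-0.1823 -0.003 ] z [0.061 0.062 0.063]
17.7417
```

View pics/w4.png

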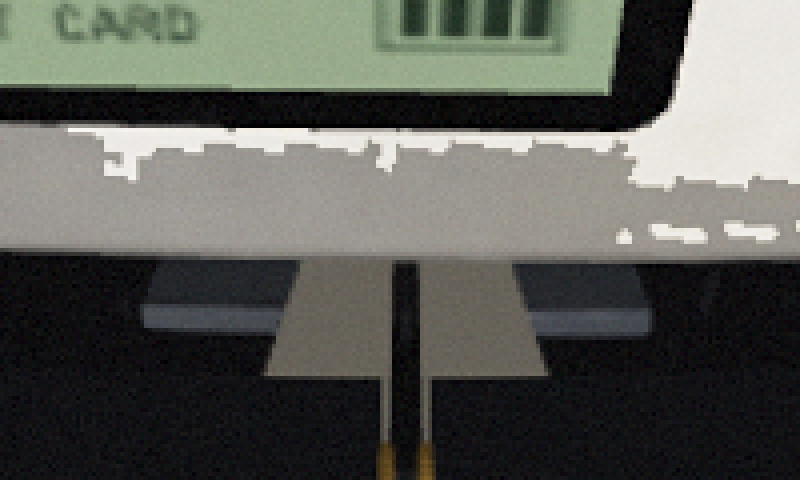

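```bash
python3 - <<'E'
from h import *
s=manip.sense(); print(s["eef_pos"],s["ft_force"],s["qpos"])
C=optics.calibration("wrist"); I,D=optics.get_image("wrist"); P=cloud("wrist",D,D>0,C)
X=P[:,:2]@ex;Y=P[:,:2]@ey
m=(abs(Y+.0917)<.02)&(X>.59)&(X<.65)&(P[:,2]<.12)
for a in np.arange(.59,.65,.004):
    k=m&(X>=a)&(X<a+.004)
    if k.sum(): print("finger",a.round(3),k.sum(),np.percentile(P[k,2],[1,25,50,75,99]).round(3),np.percentile(Y[k],[2,98]).round(3))
I,D=optics.get_image("scene"); P=cloud("scene",D,D>0); X=P[:,:2]@ex;Y=P[:,:2]@ey
m=(abs(Y+.0917)<.035)&(X>.58)&(X<.645)&(P[:,2]<.12)&(P[:,2]>.005)
for a in np.arange(.58,.645,.005):
    k=m&(X>=a)&(X<a+.005)
    if k.sum(): print("scene",a.round(3),k.sum(),np.percentile(P[k,2],[1,50,99]).round(3),np.percentile(Y[k],[2,98]).round(3))
E
```

```text
[0.63982575 0.03332376 0.00484438] [-6.25398535 -1.78642507  4.09526214] [-1.21236563e-01  5.73876495e-01  1.50644690e+00 -9.60160477e-04
  1.06486842e+00  1.25432149e+00]
finger 0.622 10 [0.039 0.039 0.04  0.04  0.04 ] [-0.073 -0.072]
finger 0.626 87 [0.022 0.027 0.031 0.037 0.04 ] [-0.112 -0.072]
finger 0.638 103 [0.057 0.071 0.086 0.1   0.105] [-0.095 -0.092]
finger 0.642 1977 [0.055 0.066 0.075 0.083 0.101] [-0.108 -0.078]
finger 0.646 378 [0.059 0.06  0.061 0.062 0.063] [-0.111 -0.073]
scene 0.61 13 [0.023 0.026 0.029] [-0.105 -0.071]
scene 0.615 29 [0.015 0.027 0.041] [-0.118 -0.061]
scene 0.62 252 [0.012 0.052 0.116] [-0.124 -0.059]
scene 0.625 93 [0.029 0.085 0.119] [-0.122 -0.071]
scene 0.63 40 [0.015 0.082 0.116] [-0.125 -0.1  ]
scene 0.635 41 [0.015 0.065 0.115] [-0.126 -0.096]
scene 0.64 52 [0.014 0.053 0.096] [-0.126 -0.101]
```

The fingertips are above the plate (they hide it at (330,320)), although the reported TCP z is 5 mm. So the real fingertip height disagrees with the report. I'll raise the arm and measure the tips in the depth images.

```bash
python3 - <<'E'
from h import *
Y0=-.0917
manip.line_to(rd(.60,Y0,.005),velocity=.1); manip.line_to(rd(.56,Y0,.12),velocity=.2)
s=manip.sense(); e=s["eef_pos"]; print(e,s["ft_force"],s["time_s"])
C=optics.calibration("wrist"); I,D=optics.get_image("wrist"); P=cloud("wrist",D,D>0,C)
I2,D2=optics.get_image("scene"); P2=cloud("scene",D2,D2>0)
for n,Q in(("wrist",P),("scene",P2)):
    d=Q-e; x=d[:,:2]@ex; y=d[:,:2]@ey
    m=(abs(y)<.03)&(abs(x)<.04)&(d[:,2]>-.06)&(d[:,2]<.12)
    for a in np.arange(-.06,.12,.01):
        k=m&(d[:,2]>=a)&(d[:,2]<a+.01)
        if k.sum()>2: print(n,"dz",a.round(3),k.sum(),"x",np.percentile(x[k],[2,98]).round(3),"y",np.percentile(y[k],[2,98]).round(3))
v,u=np.nonzero(D2>0); d=P2-e; m=np.linalg.norm(d,axis=1)<.05; print(u[m].mean(),v[m].mean())
cu,cv_=int(u[m].mean()),int(v[m].mean())
save("pics/s3.png",cv2.resize(I2[cv_-50:cv_+50,cu-65:cu+65],(780,600),interpolation=3))
E
```

```text
[0.56702448 0.0189309  0.11931432] [-0.29642719 -0.37533357 -0.80224066] 19.1083
wrist dz 0.03 24 x [0.008 0.01 ] y [-0.006  0.003]
wrist dz 0.04 278 x [0.008 0.01 ] y [-0.014  0.011]
wrist dz 0.05 427 x [0.008 0.01 ] y [-0.015  0.012]
wrist dz 0.06 531 x [0.008 0.01 ] y [-0.016  0.013]
wrist dz 0.07 678 x [0.008 0.01 ] y [-0.017  0.014]
wrist dz 0.08 278 x [0.007 0.01 ] y [-0.016  0.014]
wrist dz 0.09 130 x [0.005 0.01 ] y [-0.004  0.001]
scene dz 0.04 32 x [-0.012  0.004] y [-0.012  0.014]
scene dz 0.05 48 x [-0.011  0.008] y [-0.014  0.016]
scene dz 0.06 48 x [-0.012  0.007] y [-0.015  0.016]
scene dz 0.07 49 x [-0.012  0.006] y [-0.015  0.016]
scene dz 0.08 49 x [-0.012  0.004] y [-0.016  0.014]
scene dz 0.09 53 x [-0.012  0.008] y [-0.017  0.019]
scene dz 0.1 56 x [-0.012  0.006] y [-0.018  0.02 ]
scene dz 0.11 31 x [-0.014  0.006] y [-0.024  0.015]
298.9230769230769 170.96153846153845
```

View pics/s3.png

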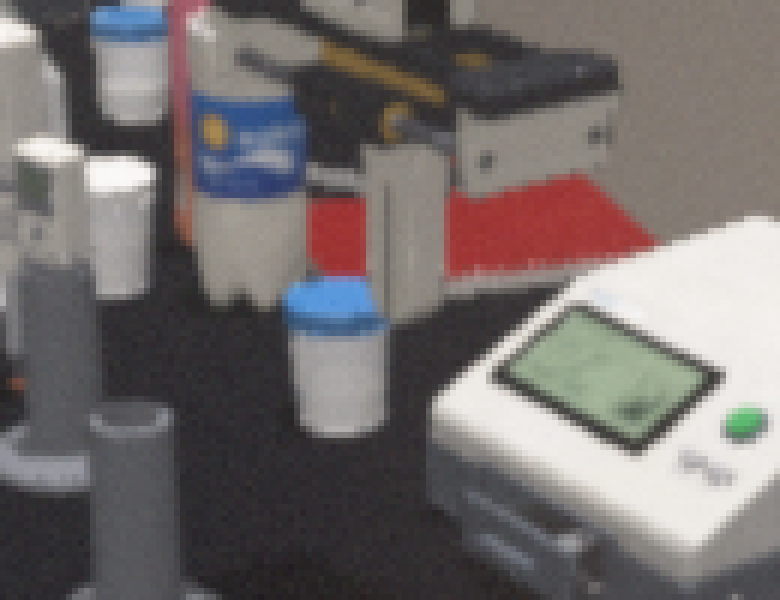

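Both depth cameras put the real fingertips about 38 mm above the reported TCP, while xy agrees. I'll command z lower by 38 mm from now on, with force checks.

```bash
cat >> h.py <<'E'
DZ=.038
def rt(X,Y,ztip): return rd(X,Y,ztip-DZ)
E
python3 - <<'E'
from h import *
import sys
Y=-.0917
manip.open_gripper()
manip.goto(rt(.604,Y,.07),rot(YAW)); manip.line_to(rt(.604,Y,.013),velocity=.15)
f=manip.sense()["ft_force"]; print(f)
if np.linalg.norm(f)>8: sys.exit()
manip.line_to(rt(.615,Y,.013),velocity=.06); print(manip.sense()["ft_force"])
manip.gripper_close(15); s=manip.sense(); w=s["grip_width"]; print("grip",w,s["ft_force"],s["time_s"])
if w<.02: sys.exit()
for X in (.558,.554,.551,.548,.545):
    manip.line_to(rt(X,Y,.013),velocity=.1); s=manip.sense(); f=s["ft_force"][:2]@ex; print(X,round(f,2),s["grip_width"],s["time_s"])
    if f>5: break
E
```

```text
[ 0.0438963  -0.83193857  0.46458513]
[-0.33677668  0.30713146  0.18214907]
grip 0.07741705480948914 [-2.07108035  4.9730598   1.77512903] 22.4417
0.558 -0.45 0.07719543919693347 23.1583
0.554 0.68 0.07690879554849296 23.4083
0.551 0.57 0.05645488016731936 23.6583
0.548 5.13 0.03489502129397174 23.9083
```

```bash
python3 - <<'E'
from h import *
s=manip.sense(); print(s["ft_force"][:2]@ex,s["grip_width"])
manip.open_gripper(); manip.line_to(rt(.548,-.0917,.15),velocity=.35)
C=optics.calibration("wrist"); I,D=optics.get_image("wrist"); save("pics/w5.png",cv2.resize(I[60:240,180:460],(784,504),interpolation=3))
np.savez("w5.npz",I=I,D=D,C=C); print(manip.sense()["time_s"])
P=cloud("wrist",D,D>0,C)
X=P[:,:2]@ex; Y=P[:,:2]@ey
m0=(abs(Y+.0917)<.06)&(P[:,2]>.006)&(P[:,2]<.065)
for a in np.arange(.53,.65,.004):
    m=m0&(X>=a)&(X<a+.004)
    if m.sum()>5: print(a.round(3),m.sum(),"y",np.percentile(Y[m],[2,98]).round(4),"z",np.percentile(P[m,2],[5,50,95]).round(3))
E
```

```text
5.132516398217674 0.03489502129397174
25.55
0.554 100 y [-0.108  -0.0741] z [0.026 0.027 0.028]
0.558 76 y [-0.1065 -0.0746] z [0.026 0.027 0.028]
0.562 282 y [-0.1296 -0.0526] z [0.039 0.04  0.041]
0.566 735 y [-0.1284 -0.0526] z [0.014 0.027 0.04 ]
0.57 234 y [-0.1285 -0.0535] z [0.015 0.021 0.023]
0.574 348 y [-0.1288 -0.0533] z [0.016 0.021 0.023]
0.578 327 y [-0.1294 -0.0527] z [0.015 0.021 0.023]
0.582 325 y [-0.1294 -0.0527] z [0.015 0.021 0.023]
0.586 328 y [-0.1292 -0.0528] z [0.015 0.021 0.023]
0.59 331 y [-0.1297 -0.0529] z [0.015 0.021 0.023]
0.594 334 y [-0.1301 -0.0529] z [0.015 0.021 0.023]
0.598 331 y [-0.13   -0.0521] z [0.015 0.021 0.023]
0.602 370 y [-0.1295 -0.0522] z [0.015 0.021 0.023]
0.606 350 y [-0.1297 -0.052 ] z [0.015 0.021 0.023]
0.61 343 y [-0.1298 -0.0521] z [0.015 0.021 0.023]
0.614 337 y [-0.1309 -0.0532] z [0.016 0.021 0.023]
0.618 336 y [-0.1306 -0.0534] z [0.015 0.021 0.023]
0.622 357 y [-0.1305 -0.0535] z [0.015 0.021 0.023]
0.626 359 y [-0.1304 -0.0537] z [0.015 0.021 0.023]
0.63 352 y [-0.1297 -0.0535] z [0.015 0.021 0.023]
0.634 348 y [-0.1306 -0.0536] z [0.015 0.021 0.023]
0.638 470 y [-0.1375 -0.0496] z [0.015 0.022 0.047]
0.642 803 y [-0.1493 -0.0355] z [0.028 0.056 0.06 ]
0.646 719 y [-0.1492 -0.0344] z [0.059 0.061 0.063]
```

View pics/w5.png

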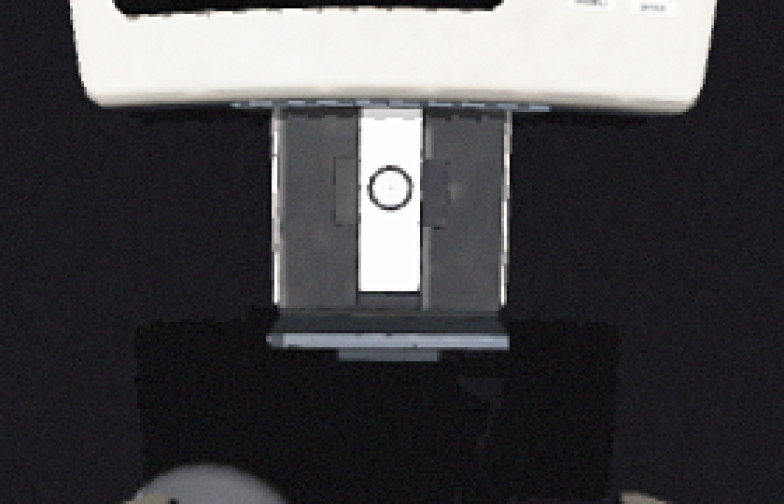

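The tray is fully out: the plate face is 75 mm or more in front of the housing. The pad sits at crop (390,188). Next: compute the pad's position and look at the pen head from straight above.

```bash
python3 - <<'E'
from h import *
W=np.load("w5.npz",allow_pickle=True); C=W["C"].item(); D=W["D"]; I=W["I"]
g=cv2.cvtColor(I,cv2.COLOR_RGB2GRAY); sub=cv2.resize(g[110:144,303:337],None,fx=8,fy=8,interpolation=3)
# dark ring pixels inside the white slot
v,u=np.nonzero(g<90); k=(np.hypot(u-319.3,v-127.1)<9); u,v=u[k],v[k]; (c,r)=cv2.minEnclosingCircle(np.c_[u,v].astype(np.float32)); print("ring",c,r,len(u))
d=D[int(c[1])-2:int(c[1])+3,int(c[0])-2:int(c[0])+3]; p=world("wrist",c[0],c[1],np.median(d),C); print("pad",p,"reader XY",p[:2]@ex,p[:2]@ey)
y=.43; e=np.array([np.cos(y),np.sin(y)])
q=np.array([.4905,.254])-.08*e
manip.goto([q[0],q[1],.27-DZ],rot(y))
C=optics.calibration("wrist"); I,D=optics.get_image("wrist"); np.savez("w6.npz",I=I,D=D,C=C)
P=cloud("wrist",D,D>0,C); m=(np.hypot(P[:,0]-.4905,P[:,1]-.252)<.04)
h=P[m&(P[:,2]>.16)&(P[:,2]<.18)]; print("head",len(h),rect(h),np.median(h,0))
s=P[m&(P[:,2]>.1)&(P[:,2]<.113)]; print("rim/collar",len(s),rect(s) if len(s) else 0)
ft=P[(np.hypot(P[:,0]-.485,P[:,1]-.245)<.07)&(P[:,2]>.004)&(P[:,2]<.03)]; print("foot",len(ft),cv2.minEnclosingCircle((ft[:,:2]*1000).astype(np.float32)))
X=(np.array(C["R"])@[.4905,.252,.16]+C["t"]); f=200/np.tan(np.radians(C["vfov"])/2); r=np.hypot(*X[:2]); uv=X[:2]/r*np.arctan2(r,X[2])*f+[C["cx"],C["cy"]]; print(uv)
u,v=int(uv[0]),int(np.clip(uv[1],60,340)); save("pics/w6.png",cv2.resize(I[v-60:v+60,u-80:u+80],(800,600),interpolation=3)); print(manip.sense()["time_s"])
E
```

```text
ring (319.0, 126.68181610107422) 7.746734619140625 37
pad [0.62063412 0.02962511 0.01661483] reader XY 0.6145684550646169 -0.09148756338887853
head 967 (array([493.1, 254.1]), array([24.6, 32. ]), 24.7) [0.49221182 0.25372389 0.16996632]
rim/collar 96 (array([492.9, 253. ]), array([36.2, 22.2]), 24.5)
foot 1602 ((492.38690185546875, 253.0619354248047), 41.31671905517578)
[320.4360568  112.55781212]
26.6667
```

View pics/w6.png

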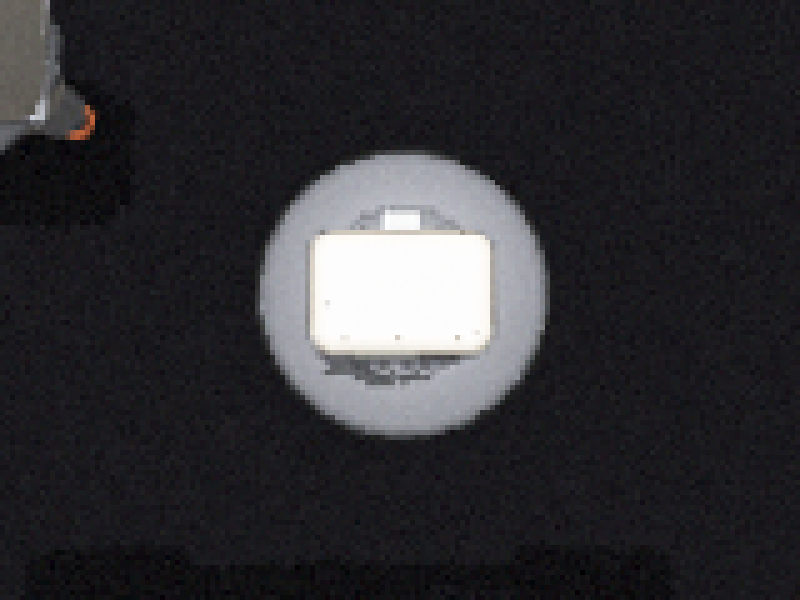

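The white head rectangle at (400,292) is centred on its stand foot; the larger look-alike is at the upper left. The head is at (0.4928, 0.2535) with yaw 24.7°. Grasp, lift, and carry it above the pad.

```bash
python3 - <<'E'
from h import *
import sys
y=.431; p=[.4928,.2535]
manip.goto(p+[.24-DZ],rot(y)); manip.line_to(p+[.131-DZ],velocity=.15)
s=manip.sense(); print(s["ft_force"],s["time_s"])
manip.gripper_close(25); s=manip.sense(); print("grip",s["grip_width"],s["ft_force"])
if not .025<s["grip_width"]<.04: sys.exit()
manip.line_to(p+[.245-DZ],velocity=.15); s=manip.sense(); print(s["grip_width"],s["ft_force"],s["time_s"])
manip.line_to(rd(.6135,-.0915,.245-DZ),velocity=.22)
manip.line_to(rd(.6135,-.0915,.145-DZ),velocity=.15)   # ~19 mm above the pad
F=[]
for i in range(6): manip.sleep(.03); F.append(manip.sense()["ft_force"])
s=manip.sense(); print(s["grip_width"],np.mean(F,0),s["time_s"])
I,D=optics.get_image("scene"); I2,_=optics.get_image("wrist")
C=optics.calibration("scene"); X=np.array(C["R"])@rd(.6135,-.0915,.05)+C["t"]; f=200/np.tan(np.radians(C["vfov"])/2); u=int(X[0]/X[2]*f+C["cx"]); v=int(X[1]/X[2]*f+C["cy"])
save("pics/s4.png",cv2.resize(I[v-45:v+30,u-50:u+50],(800,600),interpolation=3)); np.savez("s4.npz",I=I,D=D)
P=cloud("scene",D,D>0); q=np.array(rd(.6135,-.0915,0)); d=P-q
x=d[:,:2]@ex; yy=d[:,:2]@ey; m=(np.hypot(x,yy)<.02)&(P[:,2]<.125)
for a in np.arange(.02,.125,.006):
    k=m&(P[:,2]>=a)&(P[:,2]<a+.006)
    if k.sum()>1: print(a.round(3),k.sum(),np.median(x[k]).round(4),np.median(yy[k]).round(4))
E
```

```text
[-0.39958978 -0.20602625 -0.66569863] 27.9833
grip 0.03193269285206611 [-0.56957711  0.95517799 -0.17689862]
0.03184810297447919 [-0.3225103  -0.13809579 -1.19706942] 29.8667
0.03182732206465952 [ 0.36503411  0.18092875 -0.6407112 ] 32.2
0.02 31 -0.0012 -0.01
0.032 2 -0.0031 0.0004
0.038 5 -0.0032 0.0003
0.044 4 -0.0018 0.0015
0.05 6 -0.0032 -0.0013
0.056 9 -0.0033 0.0017
0.062 7 -0.0024 0.0
0.068 7 -0.0035 -0.0015
0.074 5 -0.0041 -0.0017
0.08 6 -0.0039 -0.0005
0.086 8 -0.0039 -0.0023
0.092 13 -0.008 -0.0036
0.098 15 -0.0051 -0.005
0.104 14 -0.0071 -0.0031
0.11 15 -0.0057 -0.0026
0.116 12 -0.0089 -0.0046
0.122 3 -0.0063 -0.0113
```

View pics/s4.png

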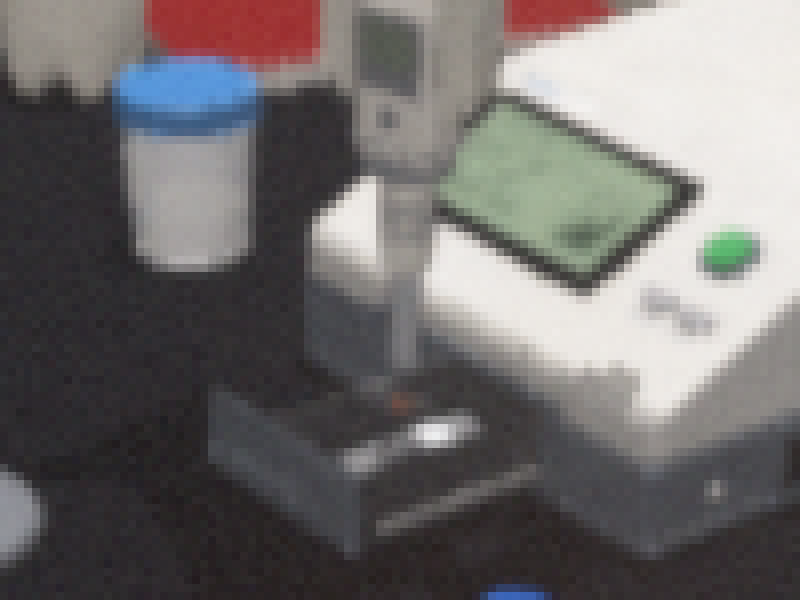

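The pen hangs upright over the slot, its orange tip at crop (400,402) and the pad at (437,432). I'll intersect both rays with their known heights.

```bash
python3 - <<'E'
from h import *
I=np.load("s4.npz")["I"]
C=optics.calibration("scene"); R=np.array(C["R"]); t=np.array(C["t"]); f=200/np.tan(np.radians(C["vfov"])/2)
def proj(p): X=R@p+t; return X[:2]/X[2]*f+[C["cx"],C["cy"]]
def plane(u,v,z):
    o=-R.T@t; d=R.T@np.array([(u-C["cx"])/f,(v-C["cy"])/f,1]); p=o+d*(z-o[2])/d[2]; return p,(p[:2]@ex).round(4),(p[:2]@ey).round(4)
c=proj(rd(.6135,-.0915,.05)); u0,v0=int(c[0])-50,int(c[1])-45
A=I[v0:v0+75,u0:u0+100].astype(int)
og=(A[:,:,0]-A[:,:,2]>25)&(np.add.outer(np.arange(75),0*np.arange(100))>45); og[:, :40]=0; og[:,60:]=0
v,u=np.nonzero(og); print("orange",len(u),u.mean()*8,v.mean()*8,v.min()*8,v.max()*8)
g=A.sum(2); w=np.zeros_like(g); w[50:58,48:60]=np.clip(g[50:58,48:60]-500,0,None); v2,u2=np.nonzero(w); W=w[v2,u2]
pu,pv=(u2*W).sum()/W.sum(),(v2*W).sum()/W.sum(); print("white",pu*8+4,pv*8+4)
print("pad",plane(u0+pu,v0+pv,.0153))
print("tip (orange centre, z~.0375)",plane(u0+u.mean(),v0+v.mean(),.0375))
print("expected tip px",(proj(rd(.6135,-.0915,.0335))-[u0,v0])*8+4,"pad px",(proj(rd(.6135,-.0915,.0153))-[u0,v0])*8+4)
print(optics.calibration("scene")["R"][2], -R.T@t)
E
```

```text
orange 2 396.0 400.0 400 400
white 434.83246463142217 432.789277736411
pad (array([0.63654133, 0.04049017, 0.0153    ]), np.float64(0.6323), np.float64(-0.0839))
tip (orange centre, z~.0375) (array([0.6155257 , 0.02754869, 0.0375    ]), np.float64(0.6092), np.float64(-0.0925))
expected tip px [407.76832699 409.71128656] pad px [406.74539509 456.54857816]
[ 0.43562476  0.78328924 -0.44349638] [ 0.12616979 -0.8800843   0.5758585 ]
```

The bright patch is not a reliable pad mark: it is a lit part of the slot, 14 mm off the position that the overhead view and the housing geometry agree on. So I go down to about 5 mm above the pad and check from the wrist camera, with the predicted pad (red) and tip (green) drawn in.

```bash
python3 - <<'E'
from h import *
manip.line_to(rd(.6135,-.0915,.132-DZ),velocity=.1)
C=optics.calibration("wrist"); I,D=optics.get_image("wrist"); np.savez("w7.npz",I=I,D=D,C=C)
R=np.array(C["R"]); t=np.array(C["t"]); f=200/np.tan(np.radians(C["vfov"])/2)
def proj(p): X=R@p+t; r=np.hypot(*X[:2]); return X[:2]/r*np.arctan2(r,X[2])*f+[C["cx"],C["cy"]]
a=proj(rd(.6135,-.0915,.0153)); b=proj(rd(.6135,-.0915,.0205)); print(a,b,proj(rd(.6235,-.0915,.0153)),proj(rd(.6135,-.0815,.0153)))
u,v=int(a[0])-50,int(a[1])-37
A=cv2.resize(I[v:v+75,u:u+100],(800,600),interpolation=3)
for p,c in((a,(255,0,0)),(b,(0,255,0))): cv2.drawMarker(A,tuple(int(q) for q in (p-[u,v]+.5)*8),c,cv2.MARKER_CROSS,14,1)
save("pics/w7.png",A); print(u,v,manip.sense()["time_s"],manip.sense()["ft_force"])
E
```

```text
[319.74635434 196.28078018] [319.72365849 197.78370914] [322.22160389 186.34762344] [309.49800018 193.9059829 ]
269 159 32.6333 [ 0.81954944 -0.33514342 -1.59925636]
```

View pics/w7.png

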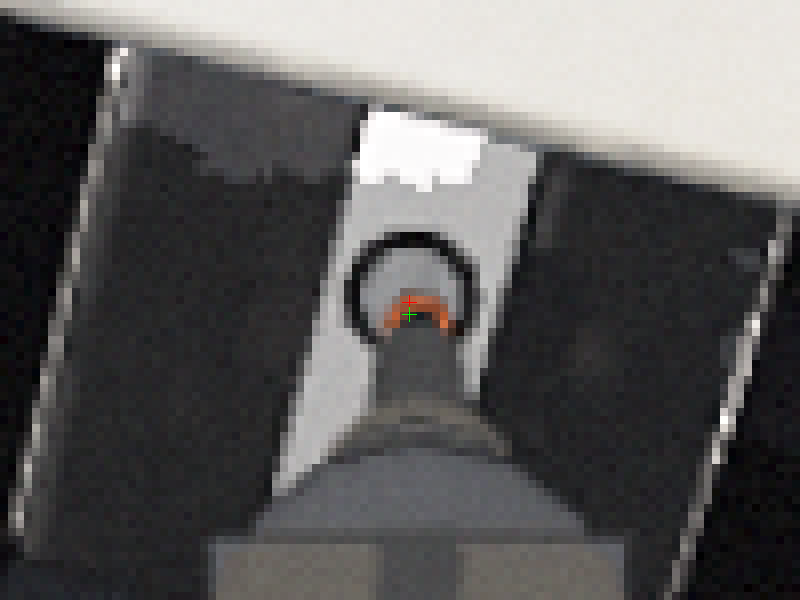

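The ring centre is at (412,299), within 0.4 mm of the prediction. The tip centre is at about (419,327), which leaves an error of about 2 mm at landing. I correct by (+1.2, +1.4) mm and press down, reading the averaged force.

```bash
python3 - <<'E'
from h import *
p=np.array(rd(.6135,-.0915,0)[:2])+[.0012,.0014]
def avg(n=12):
    F=[]
    for i in range(n): manip.sleep(.02); F.append(manip.sense()["ft_force"][2])
    return np.mean(F),np.std(F)
manip.line_to([*p,.132-DZ],velocity=.05); b=avg(); print("base",b)
for z in (.126,.1235,.1215):
    manip.line_to([*p,z-DZ],velocity=.03); a=avg(); print(z,"df",round(a[0]-b[0],2),a[1].round(2),manip.sense()["time_s"])
    if a[0]-b[0]>2.0: break
s=manip.sense(); print(s["grip_width"],s["ft_force"],s["time_s"])
C=optics.calibration("wrist"); I,D=optics.get_image("wrist"); np.savez("w8.npz",I=I,D=D,C=C)
E
```

```text
base (np.float64(-0.6706309247784142), np.float64(0.567568055575483))
0.126 df 0.71 0.63 33.6333
0.1235 df 1.61 0.43 34.0833
0.1215 df 1.99 0.57 34.5333
0.032221396486766946 [ 0.27361858 -0.79820086  2.38516215] 34.5333
```

```bash
python3 - <<'E'
from h import *
F=[]
for i in range(30): manip.sleep(.02); F.append(manip.sense()["ft_force"][2])
print("df",np.mean(F)+.67)
W=np.load("w8.npz",allow_pickle=True); I=W["I"].astype(int); C=W["C"].item(); D=W["D"]
w=I[170:225,290:350]; o=(w[:,:,0]-w[:,:,2]>50); v,u=np.nonzero(o); print("orange u",u.min()+290,u.max()+290,"v",v.min()+170,v.max()+170)
k=w.sum(2)<110; v,u=np.nonzero(k); m=(np.hypot(u+290-319.7,v+170-196)<11)&(np.hypot(u+290-319.7,v+170-196)>6)&(v+170<199); print("ring u",u[m].min()+290,u[m].max()+290,"top v",v[m].min()+170)
P=cloud("wrist",D,D>0,C); X=P[:,:2]@ex; Y=P[:,:2]@ey
m=(abs(Y+.0917)<.035)&(X>.53)&(X<.6)&(P[:,2]>.036)&(P[:,2]<.043); print("plate X",np.percentile(X[m],[2,98]) if m.any() else None)
print(manip.sense()["time_s"])
order.job_done()
E
```

```text
df 1.9869334752034384
orange u 318 324 v 197 199
ring u 309 327 top v 191
plate X None
35.0833
the job is handed in; nothing more can be done
```

I pulled the tray fully out, lifted the small thermometer from the left-hand stand, and handed the job in at 35.1 s. The pen was still gripped and pressed on the pad. `order.job_done()` gives no verdict.

**What went wrong on the way:** The first two tab grasps closed on nothing. Both depth cameras showed the real fingertips about 38 mm above the reported TCP. I commanded every later height 38 mm lower. During one of those tries the closed fingers pressed the housing front with about 7 N.

**Last checks:**
- **Tray:** The pull met about 5 N of resistance at the end. The wrist depth then put the plate about 75 mm or more in front of the housing. My check just before hand-in returned no plate points because the gripper blocked the view, so I did not re-measure it after pressing.
- **Push:** The averaged upward force was 2.0 N above the value before contact. That is a tip travel of about 4.7 mm, and three heights agreed with the spring rate.
- **Centring:** The last wrist picture puts the tip roughly 2–3 mm from the pad centre, from coarse pixels and with part of it hidden. One scene-camera reading put the pad 14 mm off. I rejected it as a lit patch because the overhead view and the housing geometry agreed with each other.
- **Grip:** The finger opening was 32 mm, the width of the head. The pen hung upright in the one scene view I took before pressing.
- **Other items:** I did not re-check the positions of the bottles and cup, but I planned the path clear of them.

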